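# Pin the fence of the book-stacking jig

## Task

Lock the fence of the stacking jig: take the pin with the T-shaped crossbar handle from the pin rack and put its stem down through the wide eye in front of the fence (not the narrow one) until its collar lies flat on the eye. Lower it in held, do not drop it, then let go; leave the other two pins in the rack.

Things in the scene. Friction and masses are not known exactly. Their poses are not given: they have to be found in the camera images.
- t_pin: Steel pin, black crossbar, hanging by its collar in any of 3 holes (78 mm apart, 19 mm wide) of a rack, top 80 mm high. Origin: stem axis at the collar's underside, z up. Below: stem 14 mm thick, 60 mm long, last 18 mm tapering to 8 mm. Above: collar 46 mm wide, 6 mm thick, 14 mm neck, bar 60 mm along y, 18 mm along x, 18 mm high, centre 38 mm above the origin. Bar about along the row of holes.
- eye (a point): Centre of the wide eye's hole at its top face, 85 mm above the table; z up, x towards the fence. fixed metal ring 54 mm across, 8 mm thick, 28 mm through hole, free below to 6 mm above the table. It stands on the robot's side of the jig's upright fence (76 mm high). A like ring with a 10 mm hole stands at the same height 150 mm left or right of it along the fence.
- ball_pin: Bystander: pin with a black ball handle (32 mm) in another hole of the rack; same stem, collar and origin as the T pin; the ball's top is 58 mm above the origin.
- disc_pin: Bystander: pin with a flat black disc handle (40 mm across, 12 mm thick) in another hole of the rack; same stem, collar and origin as the T pin; the disc's top is 42 mm above the origin.
Not all that is in view belongs to the job. What is shaped like the t_pin but green or orange is not meant.

How it is judged (in metres and radians):
On the way:
1. the pin's stem is lowered into the wide eye while the fingers hold it (collar less than 25 mm above the eye) (contact force between t_pin and the fingers above 0.5 N and z of t_pin in the frame of eye below 0.025 m and horizontal distance between t_pin and eye below 0.014 m), for 0.05 s.
At the end, for the whole second after the job is handed in: The T-handled pin is at rest through the wide eye, its collar lying on the lug (within 6 mm in height and 12 mm of the hole's centre, upright within 10 degrees), and the other two pins are still in the rack (moved less than 30 mm) (z of t_pin in the frame of eye between -0.006 and 0.006 m and horizontal distance between t_pin and eye below 0.012 m and angle between t_pin's own z axis and vertical below 0.17 rad and linear speed of t_pin below 0.02 m/s and distance of each of ball_pin, disc_pin from where it was at the start of the episode below 0.03 m); the robot touches nothing.
It fails at once if one of the other two pins was pulled or knocked out of the rack (distance of any of ball_pin, disc_pin from where it was at the start of the episode above 0.03 m).
It also fails if it takes over 42 s, if anything falls off the work surface, if the arm or the gripper's body presses on something with over 40 N, if the wrist force passes 120 N, or if a joint passes its speed limit or range.

## Robot

A 7-joint arm with a two-finger parallel gripper is mounted at the origin on the work surface. World frame = base frame: x ahead of the robot, y to its left, z up, the work surface at z = 0. Lengths are in m, angles in degrees, forces in N, time in s.
With the tool pointing down it reaches from about 0.4 to 0.85 m from the base axis. Payload 4.4 kg.
Tool frame: the origin (TCP) lies between the finger pads; the fingertips stand r.finger_overhang ahead of it and the grasp point (between the pads) lies 2 mm behind it (r.finger_overhang is the distance from the TCP to the fingertips, in m); z points along the fingers, y is the direction in which the jaws open and shut (so a half turn about z gives the same grasp; the last joint's range is limited). The gripper opens to 94 mm and grips with 3 to 60 N. Pads are 16 mm wide; open, the fingers measure 119 mm over their backs; the gripper's body (75 mm by 177 mm) begins 78 mm behind the grasp point.
Start: joints at [-75.676, 36.005, 2.206, 86.941, -1.547, 57.084, -1.146], TCP at [0.202, 0.618, 0.198] pointing down, gripper open.
Joint ranges: [-175.42, 175.42], [-21.48, 121.26], [-71.46, 75.88], [10.55, 141.38], [-63.04, 243.04], [13.31, 113.54], [-168.57, 168.57]. Speed limits (degrees/s): [147.25, 147.25, 180, 180, 180, 180, 180].

## Interface

Orientations are given as [roll, pitch, yaw] about the fixed x, y, z axes, in that order (R = Rz(yaw) Ry(pitch) Rx(roll)).
In Python, from plant import r gives the robot as it stands. The module is installed in compiled form; this text tells all that it offers.
- The arm moves only by the tool arm_command, never from a script. Its argument "series" is a list of rows, each a list of 7 numbers: the shift along the tool's x, y, z in cm, then the turn, a rotation vector about the tool's x, y, z in degrees, then the finger opening in cm, from 0 to 9.4. In form: [[dx, dy, dz, wx, wy, wz, jaw], ...]. A call has 1 to 12 rows; each row is the pose to reach, as a shift and turn from the pose measured when the call began, along the tool's axes at that moment; what a row does not reach only later rows make up. A row lasts 1/12 s, in which the tool goes at most 41.7 mm and 7.16 degrees, less where a joint would pass 70% of its speed; a pose out of reach is approached as far as the arm can. A call with a gripper value outside its range is refused whole. The fingers move at their own pace and stop on an object; the grip force is fixed at half the most. Time passes only in rows, so rows that repeat a pose let the fingers close. It gives the time, the measured TCP pose, the force and the opening at its end, in the units of the state.
- r.observe(): the state, without advancing time (a new reading comes with each control period).
- r.snapshot(name): name is "scene" or "top" or "wrist"; returns the picture (480x640x3 uint8, red, green, blue); there is no depth.
- r.camera_info(name): a dict with "fx", "fy", "cx", "cy" (pixels), "k1" (the pictures are not rectified: a ray, as slopes to the right and down, at radius r is drawn at 1 + k1 r^2 times it, then the intrinsics apply), "R" (3x3) and "t" (3): a world point X has camera coordinates R X + t; the wrist camera has in their place "hand_eye" (4x4, takes a point from camera to tool coordinates, whose origin is the TCP and whose axes are the flange's). Camera axes: x right, y down, z forward; pixel columns grow to the right and rows downward; lengths in m; the calibration is good to about 2 mm. A picture is of the moment at which its call begins: read the wrist's pose just before it. camera_info takes no time and is no camera call.
- r.finish_job(): hands the job in, once; it reports no verdict.
The state is a dict: "time_s": time; "joint_pos": joint angles; "joint_vel": joint speeds; "joint_torque": joint torques, N m; "tool_pos": TCP position; "orientation": TCP orientation; "contact_force": force on the tool from outside, world axes, zero at the start; "torque": the same for the moment, N m; "grip_width": finger opening in m.
Only numpy, scipy, OpenCV 4.12 (cv2) and the standard library are available. Lean on these libraries where they do the work, as an engineer would, in place of code of your own. Each camera call takes 0.05 s, during which the arm holds its last target.

## Working session

There is one attempt and no reset: what is moved stays moved. The work goes in short steps, Python scripts to look and compute and a tool call to move; the robot and the scene stay as the last step left them, time stands still between calls to the robot, and variables do not carry over. Pictures are saved under pics/ and viewed, and the job is handed in when it is done.

Besides the shell and the picture viewer there is one more tool, called after "Emit:" as name([rows], argument=value, ...), one row to a line, values as JSON. arm_command: Moves the arm, as the interface text tells. Its arguments: {"type":"object","properties":{"series":{"type":"array","items":{"type":"array","items":{"type":"number"}}}},"required":["series"]}

```bash
mkdir -p pics; python3 - <<'E'
from plant import r
import cv2
print(r.observe(), r.finger_overhang)
for n in ["scene","top","wrist"]:
    cv2.imwrite(f"pics/{n}0.png", r.snapshot(n)[:,:,::-1]); print(n, r.camera_info(n))
E
```

```text
{'time_s': 0.0, 'joint_pos': array([-75.67764758,  36.05841197,   2.20249394,  86.99208642,
        -1.54569238,  57.08536259,  -1.14636465]), 'joint_vel': array([-0.04692884,  0.01454063,  0.03390097, -0.04935551, -0.01864736,
       -0.05991423,  0.06646346]), 'joint_torque': array([-8.85595409e-05, -5.49731934e+01,  1.14403624e+00, -1.86634666e+01,
       -5.21606393e-02,  2.37119570e-02,  1.55291209e-04]), 'tool_pos': array([0.20163136, 0.61724364, 0.19678168]), 'orientation': array([-1.79893843e+02,  2.35096985e-03,  1.61907988e+02]), 'contact_force': array([-0.02218157,  0.55126101,  0.50594646]), 'torque': array([-0.01335799, -0.03043133, -0.01087545]), 'grip_width': 0.09390085111265964} 0.017
scene {'fx': 434.6674369759866, 'fy': 434.6674369759866, 'cx': 317.4104072091642, 'cy': 239.5821433085059, 'k1': -0.044010522750758986, 'R': array([[-0.70907038,  0.70497252, -0.01526272],
       [ 0.44464704,  0.43022296, -0.785619  ],
       [-0.54727343, -0.56384568, -0.6185223 ]]), 't': array([ 0.30840581, -0.16877802,  1.31024529])}
top {'fx': 477.6712372731663, 'fy': 477.6712372731663, 'cx': 321.06772664357663, 'cy': 239.95363355119568, 'k1': -0.04094985067109478, 'R': array([[-0.01937962, -0.99980301,  0.00428721],
       [-0.99040384,  0.0186102 , -0.13694485],
       [ 0.13683809, -0.00690001, -0.9905694 ]]), 't': array([0.06633993, 0.51971013, 1.21030448])}
wrist {'fx': 381.9664710110303, 'fy': 381.9664710110303, 'cx': 319.93538781754006, 'cy': 234.32084493971664, 'k1': -0.03477899574337062, 'hand_eye': array([[-8.56290779e-05, -9.57549374e-01, -2.88269299e-01,
         8.37939246e-02],
       [ 9.99999686e-01,  1.45162117e-04, -7.79232980e-04,
        -7.56603433e-04],
       [ 7.87999833e-04, -2.88269275e-01,  9.57549061e-01,
        -1.87673556e-01],
       [ 0.00000000e+00,  0.00000000e+00,  0.00000000e+00,
         1.00000000e+00]])}
```

View pics/scene0.png

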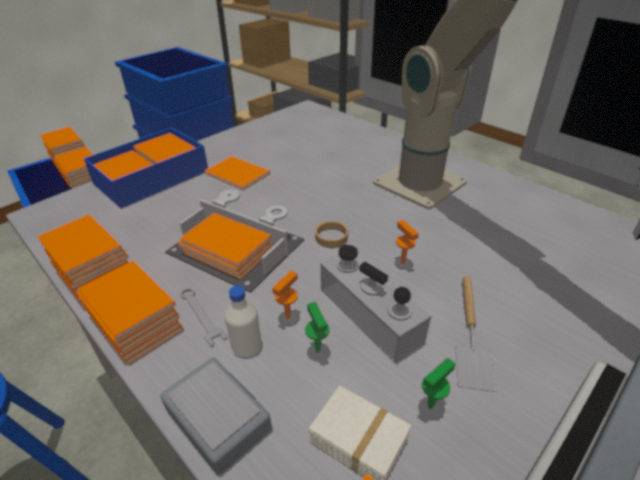

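View pics/top0.png

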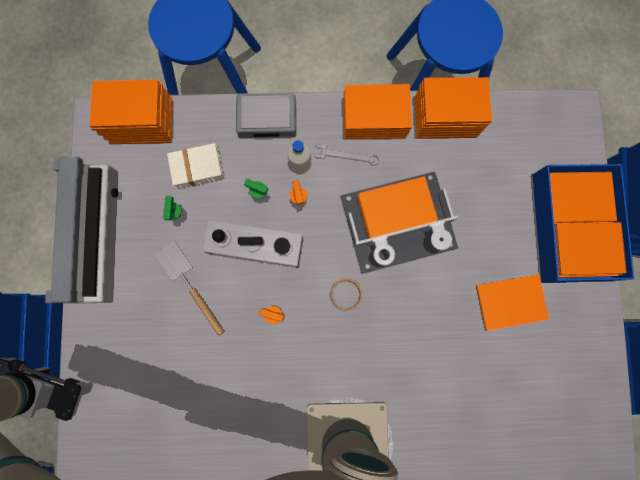

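View pics/wrist0.png

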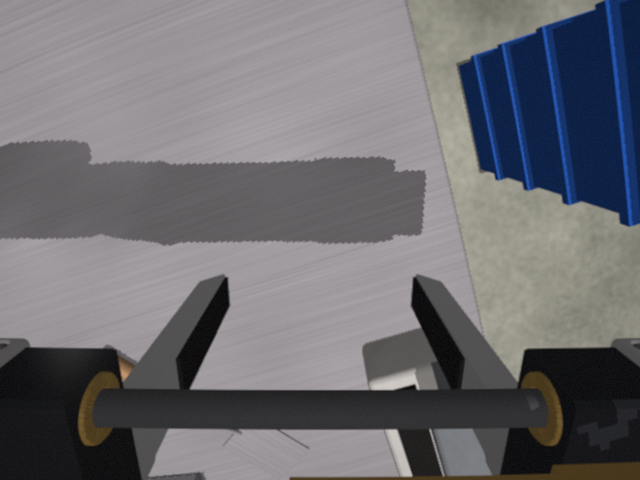

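```bash
cat > h.py <<'E'
import numpy as np, cv2
from plant import r
from scipy.spatial.transform import Rotation as Ro
def pose(o): 
    T=np.eye(4);T[:3,:3]=Ro.from_euler('xyz',o['orientation'],degrees=True).as_matrix();T[:3,3]=o['tool_pos'];return T
def ray(n,uv,T=None):
    c=r.camera_info(n);K=np.array([[c['fx'],0,c['cx']],[0,c['fy'],c['cy']],[0,0,1]])
    p=cv2.undistortPoints(np.array([[uv]],float),K,np.array([c['k1'],0,0,0,0]))[0,0]
    d=np.array([p[0],p[1],1])
    if n=='wrist':
        M=T@c['hand_eye'];return M[:3,3],M[:3,:3]@d
    return -c['R'].T@c['t'],c['R'].T@d
def onz(n,uv,z,T=None):
    o,d=ray(n,uv,T);return o+d*(z-o[2])/d[2]
def proj(n,X,T=None):
    c=r.camera_info(n)
    if n=='wrist':
        M=np.linalg.inv(T@c['hand_eye']);X=M[:3,:3]@X+M[:3,3]
    else: X=c['R']@X+c['t']
    s=X[:2]/X[2];s=s*(1+c['k1']*(s@s));return np.array([c['fx']*s[0]+c['cx'],c['fy']*s[1]+c['cy']])
E
python3 - <<'E'
from h import *
t=cv2.imread('pics/top0.png');s=cv2.imread('pics/scene0.png')
a=cv2.resize(t[200:290,190:350],(800,450),interpolation=cv2.INTER_CUBIC)
cv2.imwrite('pics/c1.png',a)
cv2.imwrite('pics/c2.png',cv2.resize(t[160:280,330:470],(700,600),interpolation=cv2.INTER_CUBIC))
cv2.imwrite('pics/c3.png',cv2.resize(s[180:360,170:440],(800,533),interpolation=cv2.INTER_CUBIC))
E
```

```text
(no output)
```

View pics/c1.png

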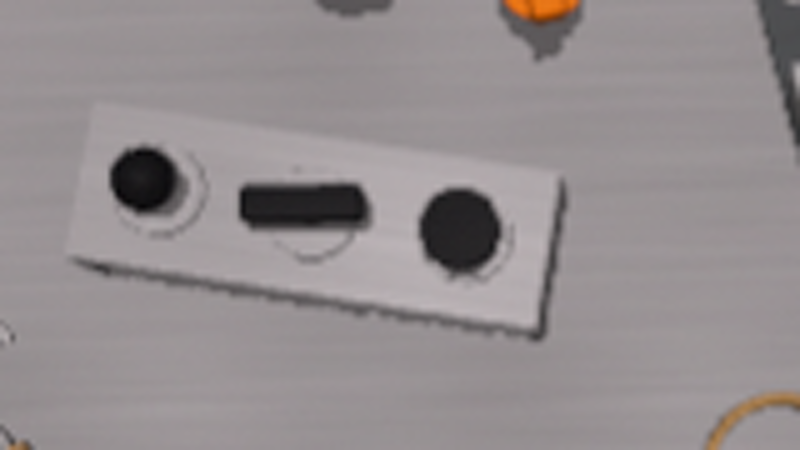

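View pics/c2.png

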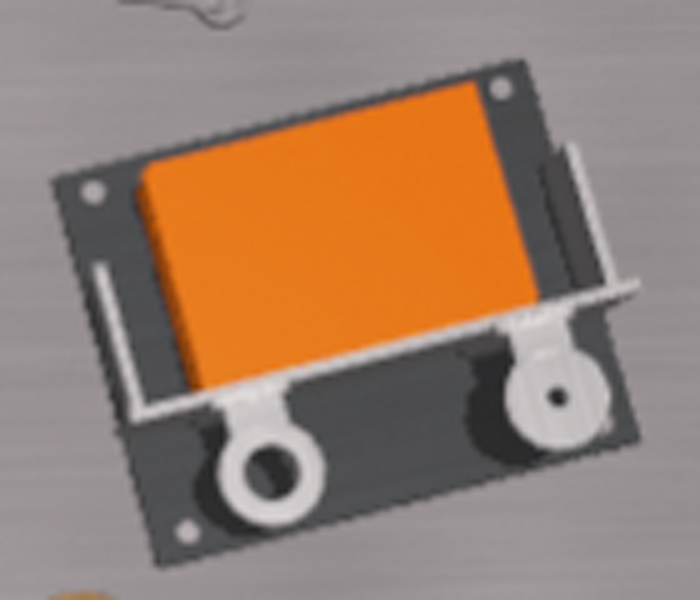

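View pics/c3.png

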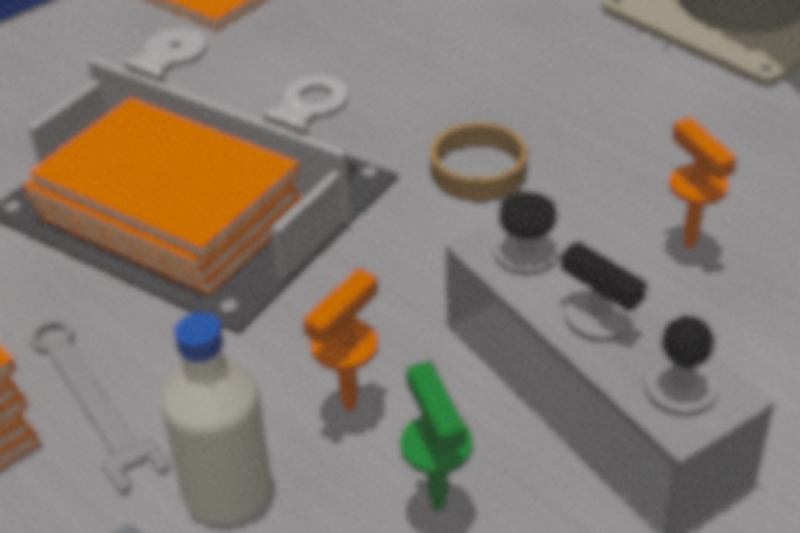

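```bash
python3 - <<'E'
from h import *
t=cv2.imread('pics/top0.png')
m=(t.max(2)<60).astype(np.uint8); m[:,:200]=0;m[:220]=0;m[265:]=0;m[:,305:]=0
n,l,st,c=cv2.connectedComponentsWithStats(m)
ids=[i for i in range(1,n) if st[i,4]>60]; print([(c[i],st[i,4]) for i in ids])
for i in ids:
    z=.08+{0:.045}.get(0)
    rect=cv2.minAreaRect(cv2.findContours((l==i).astype(np.uint8),0,2)[0][0][:,0])
    print(c[i],rect)
mid=[i for i in ids if 235<c[i][0]<265][0]
print('T bar c', onz('top',c[mid],.125),onz('top',c[mid],.080+.040))
b=cv2.boxPoints(cv2.minAreaRect(cv2.findContours((l==mid).astype(np.uint8),0,2)[0][0][:,0]))
B=np.array([onz('top',p,.124)[:2] for p in b]);e=B-np.roll(B,1,0);L=np.linalg.norm(e,axis=1);k=L.argmax();print(L,np.degrees(np.arctan2(e[k,1],e[k,0])))
ip=[onz('top',c[i],z)[:2] for i,z in zip(sorted(ids,key=lambda i:c[i][0]),[.122,.122,.118])]
print(ip)
for uv in [(384.2,254.4),(441.5,239.5)]: print('eye',onz('top',uv,.085))
# scene
for uv in [(170+315/800*270,180+94/533*180*1)]: print('eye scene',uv,onz('scene',uv,.085))
print('T scene',onz('scene',(373,272),.122))
E
```

```text
[(array([218.28225806, 235.37903226]), np.int32(124)), (array([250.27840909, 240.77840909]), np.int32(176)), (array([281.578125, 245.453125]), np.int32(192))]
[218.28225806 235.37903226] ((218.0, 235.5), (11.0, 12.0), 90.0)
[250.27840909 240.77840909] ((250.0, 240.5), (7.0, 24.0), 90.0)
[281.578125 245.453125] ((281.3999938964844, 245.300048828125), (15.205260276794434, 14.758047103881836), 63.43495178222656)
T bar c [0.50973699 0.22831338 0.125     ] [0.51043295 0.22902665 0.12      ]
[0.01711941 0.05825201 0.01711029 0.05813405] -91.07931711366824
[array([0.52486889, 0.30665693]), array([0.51015457, 0.22874134]), array([0.49781413, 0.15319411])]
eye [ 0.47469157 -0.10014373  0.085     ]
eye [ 0.50952262 -0.24593515  0.085     ]
eye scene (276.3125, 211.74484052532833) [ 0.47446803 -0.09989305  0.085     ]
T scene [0.51156691 0.22958559 0.122     ]
```

Emit:
arm_command([
  [-3.4,-2.3,0,0,0,6,9.4],
  [-6.9,-4.6,0,0,0,12,9.4],
  [-10.4,-6.8,0,0,0,18,9.4],
  [-13.8,-9.1,0,0,0,24,9.4],
  [-17.3,-11.4,0,0,0,30,9.4],
  [-20.7,-13.7,0,0,0,36,9.4],
  [-24.2,-15.9,0,0,0,43,9.4],
  [-27.6,-18.2,0,0,0,49,9.4],
  [-31,-20.5,0,0,0,55,9.4],
  [-34.5,-22.8,0,0,0,61,9.4],
  [-38,-25,0,0,0,67,9.4],
  [-41.4,-27.3,0,0,0,73,9.4],
])

```text
time_s: 1.15
tool_pos: [0.5114, 0.2277, 0.1974]
orientation: [-180.0, 0.1, 88.6]
contact_force: [1.0, -0.1, -0.8]
grip_width: 0.094
```

```bash
python3 - <<'E'
from h import *
import json
o=r.observe();T=pose(o);np.save('T1.npy',T);im=r.snapshot('wrist')[:,:,::-1];cv2.imwrite('pics/w1.png',im)
print(o['tool_pos'],o['orientation'],o['time_s'],o['joint_pos'])
E
```

```text
[0.51141242 0.22768104 0.19740788] [-1.79983918e+02  6.53104459e-02  8.86250650e+01] 1.15 [-42.00410913  30.1777516   23.00740065 102.02784169 -14.62014506
  50.78276883 -13.8484518 ]
```

View pics/w1.png

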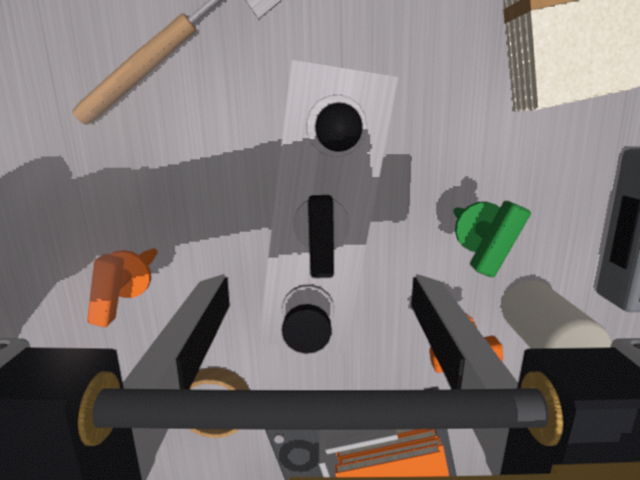

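The wrist picture shows ball pin (338,127), T pin with bar (321,236), disc pin (306,328); the T is the middle one, and the green and orange lookalikes stand outside the rack.

```bash
python3 - <<'E'
from h import *
T=np.load('T1.npy');im=cv2.imread('pics/w1.png')
crop=im[180:300,260:380];cv2.imwrite('pics/w1c.png',cv2.resize(crop,(600,600),interpolation=cv2.INTER_CUBIC))
m=np.zeros(im.shape[:2],np.uint8);m[185:290,290:350]=(im[185:290,290:350].max(2)<50)
n,l,s,c=cv2.connectedComponentsWithStats(m);i=1+s[1:,4].argmax();print(s[i],c[i])
# top face front edge ends: measure left/right edges per row, on z=.127
ys=range(s[i,1]+4,s[i,1]+s[i,3]-4)
C=np.array([onz('wrist',((np.where(l[y]==i)[0].min()+np.where(l[y]==i)[0].max())/2,y),.127,T) for y in ys])
p=np.polyfit(C[:,1],C[:,0],1);print('slope deg',np.degrees(np.arctan(p[0])),'x at .229',np.polyval(p,.229), C[[0,-1]])
print([onz('wrist',(321,s[i,1]),.127,T),onz('wrist',(322,s[i,1]+s[i,3]),.127,T),onz('wrist',(321,s[i,1]+s[i,3]),.109,T)])
for X in ([.511,.229,.08],[.511,.229,.086],[.511,.229,.127]): print(proj('wrist',np.array(X),T))
E
```

```text
[ 308  195   26   82 1915] [320.74986945 234.67362924]
slope deg 0.020037864858106894 x at .229 0.5124276546832103 [[0.51286265 0.25853282 0.127     ]
 [0.5123134  0.20453538 0.127     ]]
[array([0.51327075, 0.26130903, 0.127     ]), array([0.51258866, 0.20058909, 0.127     ]), array([0.51171911, 0.19287904, 0.109     ])]
[319.03463885 222.72440114]
[319.01500096 224.65333083]
[318.85857298 240.02479468]
```

View pics/w1c.png

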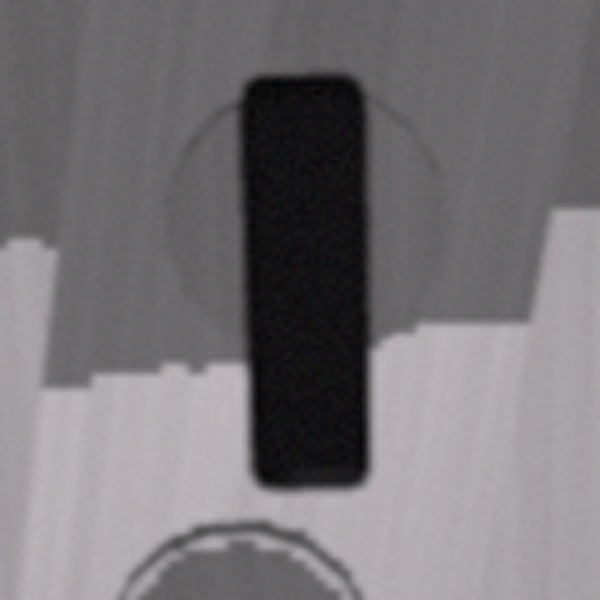

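Emit:
arm_command([
  [0.2,0.06,1.5,0,0,-1,9.4],
  [0.23,0.06,4,0,0,-1,9.4],
  [0.23,0.06,6.5,0,0,-1,9.4],
  [0.23,0.06,7.7,0,0,-1,9.4],
  [0.23,0.06,8.1,0,0,-1,9.4],
  [0.23,0.06,8.1,0,0,-1,7],
])

```text
time_s: 1.7
tool_pos: [0.518, 0.2195, 0.116]
orientation: [179.8, 0.5, 88.7]
contact_force: [0.2, 0.4, -0.7]
grip_width: 0.09
```

```bash
python3 - <<'E'
from h import *
im=r.snapshot('wrist')[:,:,::-1];cv2.imwrite('pics/w2.png',im)
E
```

```text
(no output)
```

View pics/w2.png

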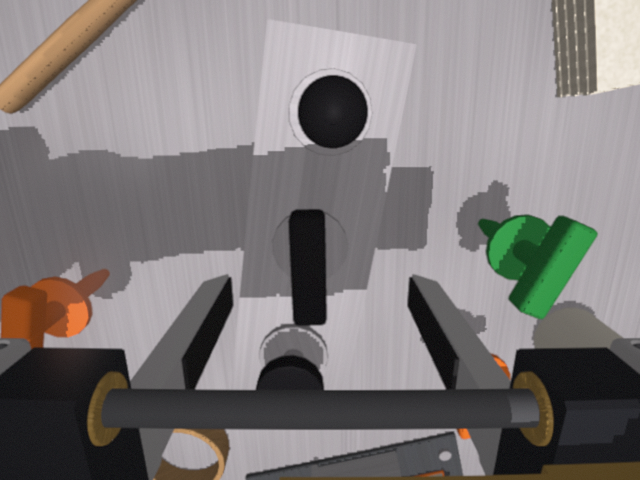

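Emit:
arm_command([
  [0,0,0,0,0,0,8.5],
])

```text
time_s: 1.83
tool_pos: [0.5195, 0.2201, 0.1179]
orientation: [179.6, 0.4, 88.7]
contact_force: [-0.4, 0.5, 0.4]
grip_width: 0.0852
```

```bash
python3 - <<'E'
from h import *
o=r.observe();print(o['tool_pos'],o['orientation'],o['joint_vel'])
T=pose(o);np.save('T3.npy',T)
im=r.snapshot('wrist')[:,:,::-1];cv2.imwrite('pics/w3.png',im)
o=r.observe();print(o['tool_pos'],o['orientation'],o['joint_vel'])
m=np.zeros(im.shape[:2],np.uint8);m[195:335,275:345]=(im[195:335,275:345].max(2)<50)
n,l,s,c=cv2.connectedComponentsWithStats(m);i=1+s[1:,4].argmax();print(s[i],c[i])
ys=range(s[i,1]+4,s[i,1]+s[i,3]-8)
C=np.array([onz('wrist',((np.where(l[y]==i)[0].min()+np.where(l[y]==i)[0].max())/2,y),.127,T) for y in ys])
p=np.polyfit(C[:,1],C[:,0],1);print('slope deg',np.degrees(np.arctan(p[0])),'x at .229',np.polyval(p,.229), C[[0,-1]])
print([onz('wrist',(308,s[i,1]),.127,T),onz('wrist',(308,s[i,1]+s[i,3]),.127,T)])
E
```

```text
[0.51946722 0.2200706  0.11794572] [179.58132087   0.39569736  88.73489492] [-0.10481852 -0.33364445  0.17920236 -0.45043283  0.04222299  0.32924243
 -0.01184854]
[0.51957932 0.22017174 0.11814547] [179.56188481   0.37962328  88.73341563] [-0.04961474 -0.29283291 -0.13234067  0.12976226 -0.00606416 -0.07583144
  0.1530157 ]
[ 286  210   37  115 3817] [305.05501703 265.63348179]
slope deg 0.19626754361229054 x at .229 0.5125639584431003 [[0.51296859 0.26016169 0.127     ]
 [0.51237179 0.20521789 0.127     ]]
[array([0.51494898, 0.26208581, 0.127     ]), array([0.51298646, 0.19985973, 0.127     ])]
```

Emit:
arm_command([
  [0.5,-0.35,0.1,0.4,0.4,-1,8.5],
  [1.06,-0.7,0.2,0.4,0.4,-1,8],
  [1.06,-0.7,0.2,0.4,0.4,-1,7],
  [1.06,-0.7,0.2,0.4,0.4,-1,6],
  [1.06,-0.7,0.2,0.4,0.4,-1,6],
])

```text
time_s: 2.3
tool_pos: [0.5128, 0.2311, 0.1162]
orientation: [179.9, -0.0, 89.8]
contact_force: [0.7, 0.2, 0.1]
grip_width: 0.0635
```

```bash
python3 - <<'E'
from h import *
r.snapshot('wrist')
o=r.observe();print(o['tool_pos'],o['orientation'],o['joint_vel'])
T=pose(o)
im=r.snapshot('wrist')[:,:,::-1];cv2.imwrite('pics/w4.png',im)
E
```

```text
[0.51289099 0.23089669 0.11612785] [ 1.79949946e+02 -1.18307005e-02  8.97426526e+01] [ 0.20469557  0.05696728  0.14974369 -0.07964117  0.09775382 -0.00022397
 -0.11428953]
```

View pics/w4.png

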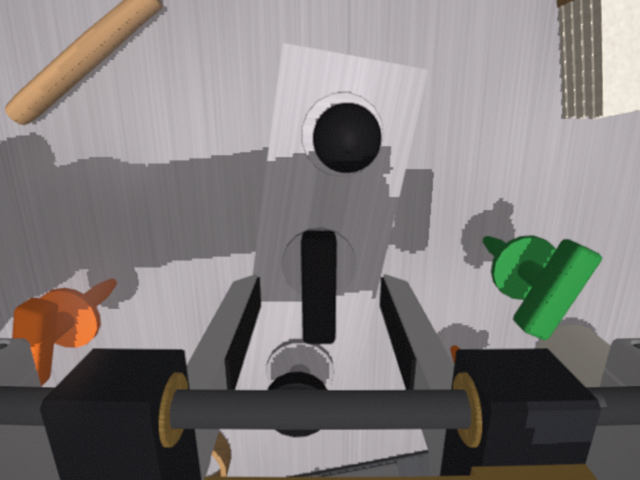

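The bar (column 319, rows 232–342) is centred between the fingers (260 and 382). I'll close on it.

Emit:
arm_command([
  [0,0,0,0,0,0,4],
  [0,0,0,0,0,0,2.5],
  [0,0,0,0,0,0,1],
  [0,0,0,0,0,0,0.5],
  [0,0,0,0,0,0,0.5],
  [0,0,0,0,0,0,0.5],
  [0,0,0,0,0,0,0.5],
  [0,0,0,0,0,0,0.5],
  [0,0,0,0,0,0,0.5],
])

```text
time_s: 3.15
tool_pos: [0.5127, 0.2308, 0.116]
orientation: [180.0, -0.0, 89.7]
contact_force: [-1.2, 0.0, 0.0]
grip_width: 0.0172
```

Emit:
arm_command([
  [0,0,-0.7,0,0,0,0.5],
  [0,0,-2,0,0,0,0.5],
  [0,0,-4,0,0,0,0.5],
  [0,0,-6.5,0,0,0,0.5],
  [0,0,-9,0,0,0,0.5],
  [0,0,-11,0,0,0,0.5],
  [0,0,-12.5,0,0,0,0.5],
  [0,0,-13,0,0,0,0.5],
  [0,0,-13,0,0,0,0.5],
  [0,0,-13,0,0,0,0.5],
])

```text
time_s: 3.98
tool_pos: [0.5121, 0.2307, 0.2455]
orientation: [-180.0, 0.0, 89.7]
contact_force: [-0.3, 0.4, -1.9]
grip_width: 0.017
```

```bash
python3 - <<'E'
from h import *
o=r.observe();print(o['tool_pos'],o['orientation'],o['joint_pos'],o['contact_force'])
im=r.snapshot('wrist')[:,:,::-1];cv2.imwrite('pics/w5.png',im)
im=r.snapshot('scene')[:,:,::-1];cv2.imwrite('pics/s5.png',im)
E
```

```text
[0.51210059 0.23065643 0.24547372] [-1.79970373e+02  1.35188471e-02  8.97387515e+01] [-42.95136247  27.27281468  23.95848766  98.26075138 -12.78675163
  57.20479472 -14.64630284] [-0.28010374  0.41476979 -1.92654739]
```

View pics/w5.png

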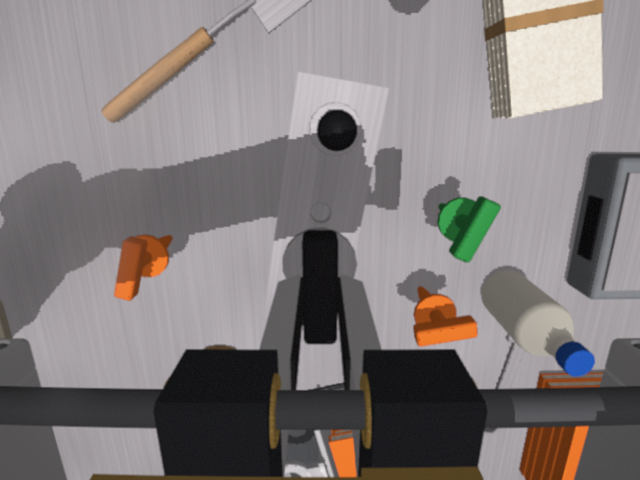

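View pics/s5.png

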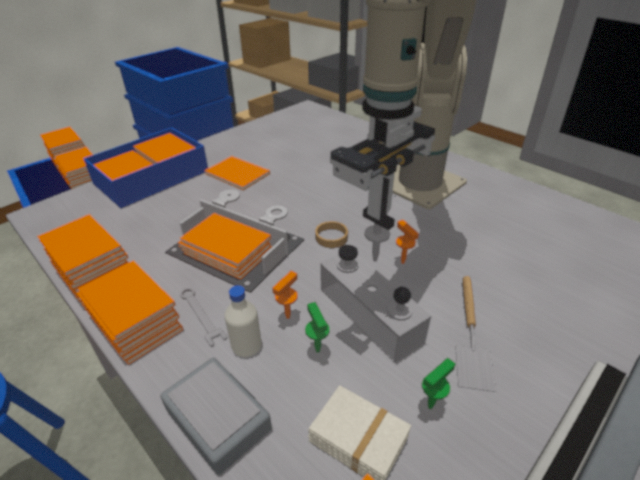

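Emit:
arm_command([
  [-1.5,-0.15,0,0,0,1,0.5],
  [-4,-0.45,0,0,0,4,0.5],
  [-7.5,-0.8,0,0,0,7,0.5],
  [-11.3,-1.2,0,0,0,10,0.5],
  [-15.1,-1.6,0,0,0,14,0.5],
  [-18.9,-2.1,0,0,0,17,0.5],
  [-22.7,-2.5,0,0,0,20,0.5],
  [-26.3,-2.9,0,0,0,24,0.5],
  [-29.5,-3.2,0,0,0,27,0.5],
  [-31.8,-3.4,0,0,0,29,0.5],
  [-33,-3.6,0,0,0,30,0.5],
  [-33,-3.6,0,0,0,30,0.5],
])

```text
time_s: 5.08
tool_pos: [0.4726, -0.1029, 0.2449]
orientation: [-179.9, 0.2, 59.4]
contact_force: [-0.5, 0.8, -2.2]
grip_width: 0.0171
```

Emit:
arm_command([
  [0,0,0,0,0,0,0.5],
  [0,0,0,0,0,0,0.5],
  [0,0,0,0,0,0,0.5],
])

```text
time_s: 5.33
tool_pos: [0.4727, -0.1012, 0.2446]
orientation: [-179.9, 0.2, 59.5]
contact_force: [-0.3, 0.4, -1.2]
grip_width: 0.0168
```

```bash
python3 - <<'E'
from h import *
o=r.observe();print(o['tool_pos'],o['orientation'],o['joint_pos'],o['contact_force']);np.save('T6.npy',pose(o))
im=r.snapshot('wrist')[:,:,::-1];cv2.imwrite('pics/w6.png',im)
im=r.snapshot('scene')[:,:,::-1];cv2.imwrite('pics/s6.png',cv2.resize(im[130:290,150:390],(780,520),interpolation=cv2.INTER_CUBIC));cv2.imwrite('pics/s6f.png',im)
E
```

```text
[ 0.47266668 -0.10119325  0.24459372] [-179.86353542    0.19087076   59.52468394] [-16.74716261  22.08600444  35.30078949 109.68260876 -15.55009512
  53.20706569  -4.45225325] [-0.28619193  0.4029822  -1.17090723]
```

View pics/w6.png

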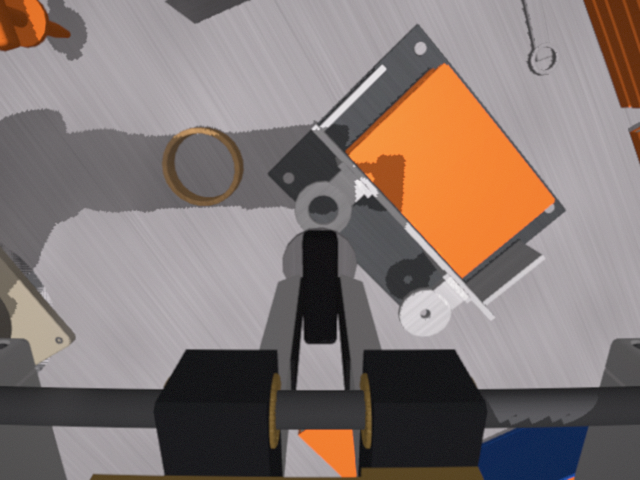

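View pics/s6.png

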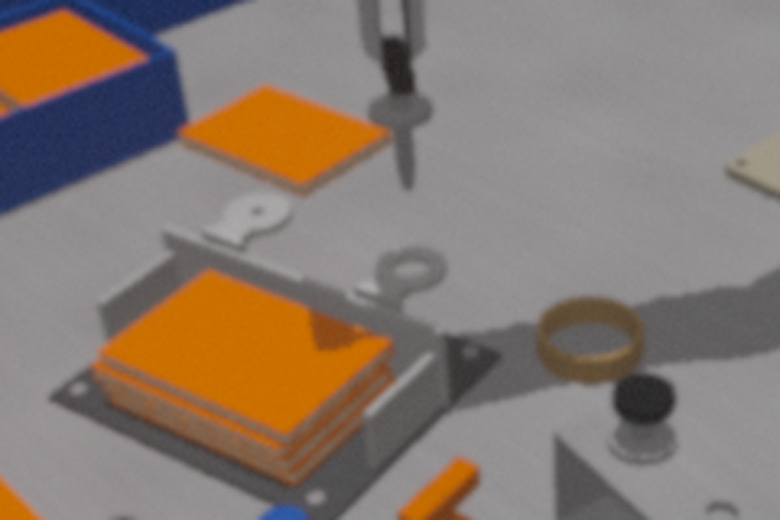

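```bash
python3 - <<'E'
from h import *
T=np.load('T6.npy');im=cv2.imread('pics/w6.png')
print('eye',onz('wrist',(323,208),.085,T), onz('scene',(150+412/3.25,130+269/3.25),.085))
p=T[:3,3]
print('pred tip px',(proj('scene',p+[0,0,-.096])-[150,130])*3.25,'collar',(proj('scene',p+[0,0,-.033])-[150,130])*3.25)
print(onz('scene',(150+408/3.25,130+186/3.25),p[2]-.096),p)
cv2.imwrite('pics/w6c.png',cv2.resize(im[160:280,260:400],(700,600),interpolation=cv2.INTER_CUBIC))
E
```

```text
eye [ 0.47756708 -0.09938242  0.085     ] [ 0.4765491  -0.09576439  0.085     ]
pred tip px [404.79061641 191.13257579] collar [397.96081674 113.30202913]
[ 0.46645571 -0.10491505  0.14859372] [ 0.47266668 -0.10119325  0.24459372]
```

View pics/w6c.png

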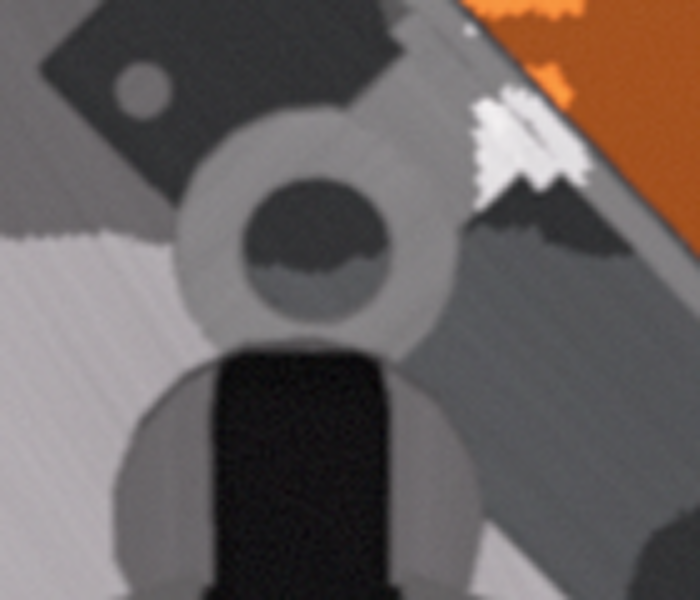

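Emit:
arm_command([
  [0.15,0.1,0.7,0,0.2,0,0.5],
  [0.33,0.22,1.8,0,0.2,0,0.5],
  [0.33,0.22,3,0,0.2,0,0.5],
  [0.33,0.22,4,0,0.2,0,0.5],
  [0.33,0.22,4.5,0,0.2,0,0.5],
  [0.33,0.22,4.5,0,0.2,0,0.5],
  [0.33,0.22,4.5,0,0.2,0,0.5],
  [0.33,0.22,4.5,0,0.2,0,0.5],
])

```text
time_s: 6.1
tool_pos: [0.4767, -0.0999, 0.2001]
orientation: [-179.9, -0.0, 59.5]
contact_force: [-0.2, -0.6, -2.1]
grip_width: 0.0172
```

```bash
python3 - <<'E'
from h import *
o=r.observe();print(o['tool_pos'],o['orientation'],o['contact_force']);T=pose(o);np.save('T7.npy',T)
im=r.snapshot('wrist')[:,:,::-1];cv2.imwrite('pics/w7.png',im)
im=r.snapshot('scene')[:,:,::-1];cv2.imwrite('pics/s7.png',cv2.resize(im[170:240,220:325],(780,520),interpolation=cv2.INTER_CUBIC))
cv2.imwrite('pics/w7c.png',cv2.resize(im[150:280,250:400],(690,598),interpolation=cv2.INTER_CUBIC))
f=520/70
p=T[:3,3]
for n,z in (('tip',-.096),('collar',-.036)): print(n,(proj('scene',p+[0,0,z])-[220,170])*f)
for e in ([.4763,-.0995,.085],[.4747,-.1001,.085]): print((proj('scene',np.array(e))-[220,170])*f, proj('wrist',np.array(e),T))
E
```

```text
[ 0.47665806 -0.09988346  0.20011883] [-1.79938577e+02 -2.44177039e-02  5.95198165e+01] [-0.24544368 -0.61768712 -2.11629521]
tip [408.84147906 264.02778407]
collar [394.42818495 103.42243487]
[414.83633189 312.87935641] [318.47339745 225.37238702]
[417.36916505 310.14620221] [317.17004728 226.92842119]
```

View pics/s7.png

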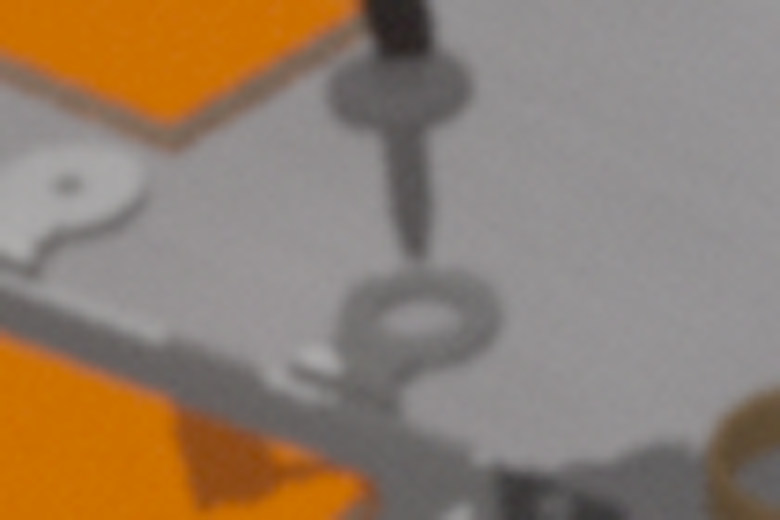

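View pics/w7.png

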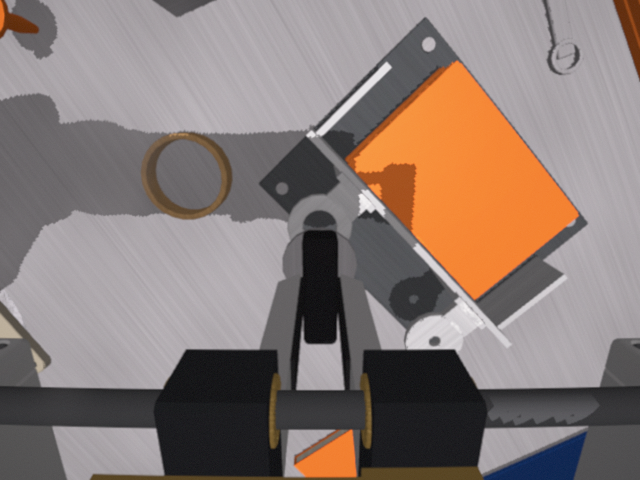

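Emit:
arm_command([
  [0,0,0.5,0,0,0,0.5],
  [0,0,1.2,0,0,0,0.5],
  [0,0,2,0,0,0,0.5],
  [0,0,2.8,0,0,0,0.5],
  [0,0,3.6,0,0,0,0.5],
  [0,0,4.4,0,0,0,0.5],
  [0,0,5.2,0,0,0,0.5],
  [0,0,6,0,0,0,0.5],
  [0,0,6.8,0,0,0,0.5],
  [0,0,7.3,0,0,0,0.5],
  [0,0,7.3,0,0,0,0.5],
  [0,0,7.3,0,0,0,0.5],
])

```text
time_s: 7.2
tool_pos: [0.4766, -0.0999, 0.127]
orientation: [-179.9, -0.0, 59.5]
contact_force: [-0.2, 0.5, -2.8]
grip_width: 0.017
```

```bash
python3 - <<'E'
from h import *
o=r.observe();print(o['tool_pos'],o['orientation'],o['contact_force']);T=pose(o)
im=r.snapshot('scene')[:,:,::-1];cv2.imwrite('pics/s8.png',cv2.resize(im[170:240,220:325],(780,520),interpolation=cv2.INTER_CUBIC))
E
```

```text
[ 0.47658094 -0.09991057  0.12701487] [-1.79931945e+02 -2.29339343e-02  5.95088808e+01] [-0.18151205  0.45876308 -2.83654052]
```

View pics/s8.png

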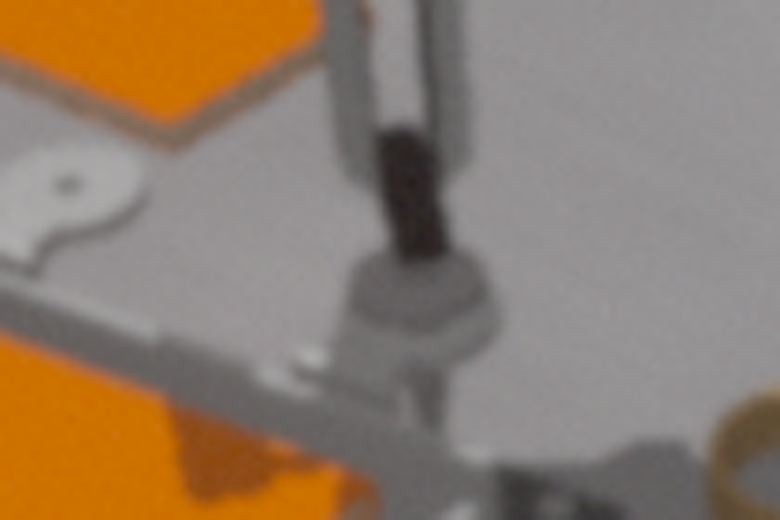

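The stem is in the hole and the collar is about 6 mm above the eye. I'll lower it slowly until contact.

Emit:
arm_command([
  [0,0,0.15,0,0,0,0.5],
  [0,0,0.3,0,0,0,0.5],
  [0,0,0.42,0,0,0,0.5],
  [0,0,0.52,0,0,0,0.5],
  [0,0,0.58,0,0,0,0.5],
  [0,0,0.58,0,0,0,0.5],
  [0,0,0.58,0,0,0,0.5],
])

```text
time_s: 7.83
tool_pos: [0.4768, -0.1, 0.1215]
orientation: [-180.0, -0.0, 59.5]
contact_force: [-0.3, 0.2, -2.1]
grip_width: 0.0171
```

Emit:
arm_command([
  [0,0,0.05,0,0,0,0.5],
  [0,0,0.1,0,0,0,0.5],
  [0,0,0.1,0,0,0,0.5],
])

```text
time_s: 8.08
tool_pos: [0.4769, -0.0999, 0.1209]
orientation: [-180.0, -0.1, 59.5]
contact_force: [-1.9, 0.9, 3.1]
grip_width: 0.0171
```

Force rose from -2 to +3 N, so the collar is resting on the eye. I'll check the picture before letting go.

```bash
python3 - <<'E'
from h import *
im=r.snapshot('scene')[:,:,::-1];cv2.imwrite('pics/s9.png',cv2.resize(im[170:240,220:325],(780,520),interpolation=cv2.INTER_CUBIC))
E
```

```text
(no output)
```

View pics/s9.png

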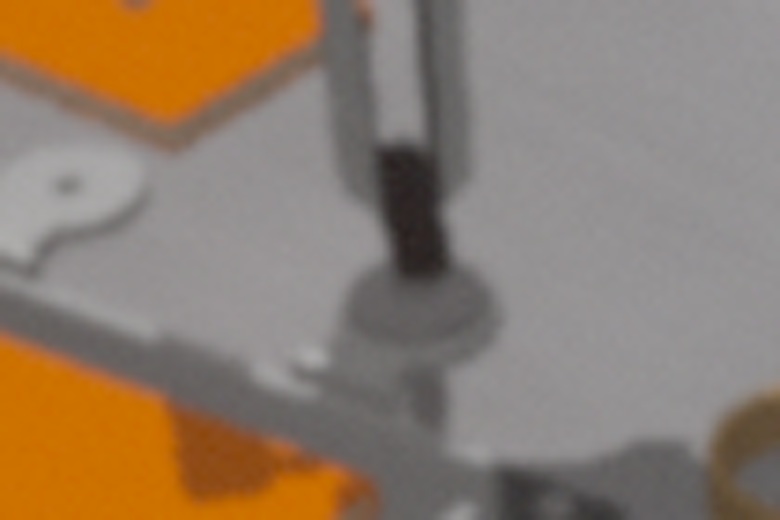

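Emit:
arm_command([
  [0,0,0,0,0,0,2.2],
  [0,0,0,0,0,0,3],
  [0,0,0,0,0,0,4],
  [0,0,0,0,0,0,5],
  [0,0,0,0,0,0,6],
  [0,0,0,0,0,0,6],
])

```text
time_s: 8.63
tool_pos: [0.4769, -0.0999, 0.1209]
orientation: [-180.0, -0.1, 59.5]
contact_force: [-0.8, -0.2, 0.1]
grip_width: 0.0517
```

Emit:
arm_command([
  [0,0,-0.7,0,0,0,6],
  [0,0,-2,0,0,0,6],
  [0,0,-4,0,0,0,6],
  [0,0,-6.5,0,0,0,6],
  [0,0,-9,0,0,0,6],
  [0,0,-10,0,0,0,6],
  [0,0,-10,0,0,0,6],
  [0,0,-10,0,0,0,6],
])

```text
time_s: 9.3
tool_pos: [0.4769, -0.0997, 0.2208]
orientation: [-180.0, -0.1, 59.5]
contact_force: [0.6, 0.5, -0.6]
grip_width: 0.0602
```

```bash
python3 - <<'E'
from h import *
o=r.observe();print(o['tool_pos'],o['contact_force'],o['grip_width'])
im=r.snapshot('scene')[:,:,::-1];cv2.imwrite('pics/s10.png',cv2.resize(im[170:330,200:440],(780,520),interpolation=cv2.INTER_CUBIC))
im=r.snapshot('wrist')[:,:,::-1];cv2.imwrite('pics/w10.png',im)
E
```

```text
[ 0.47686465 -0.09972118  0.22082283] [ 0.57420432  0.48051764 -0.62980003] 0.06016263940624736
```

View pics/s10.png

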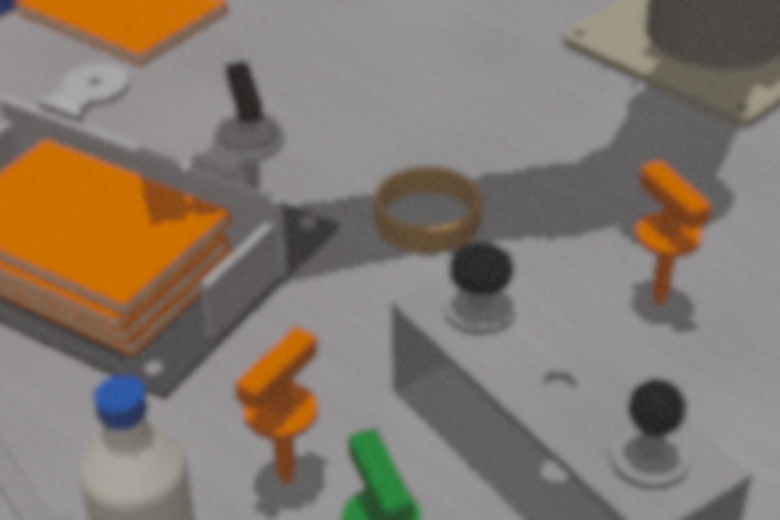

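View pics/w10.png

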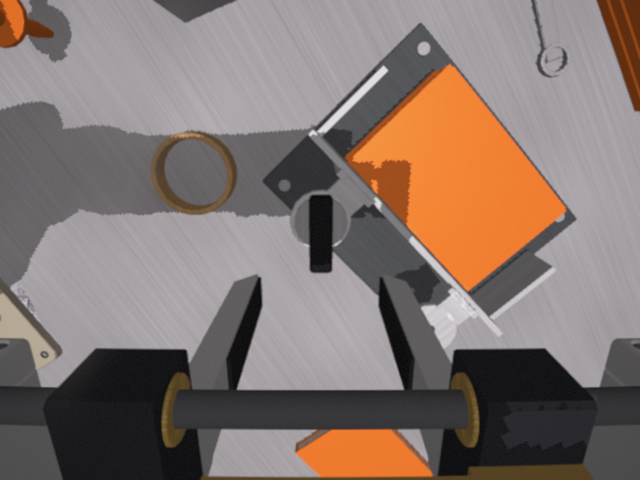

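The pin stands upright in the wide eye, with its collar concentric on the ring near (320,220) in the wrist picture. The gripper is clear, and the ball and disc pins are still in the rack.

```bash
python3 -c "
from plant import r
print(r.finish_job())"
```

```text
the job is handed in; nothing more can be done
None
```

The T-handled pin now stands in the wide eye with its collar on the ring, and I handed the job in at about 9.5 s of the 42 s allowed. `finish_job` gave no verdict.

**What I did:** I took the pin from the middle rack hole by its crossbar and lowered it held into the wide eye until the force changed by about 5 N. Then I opened the fingers and backed 10 cm up.

**Last checks:**
- **Pin:** the scene and wrist pictures show it upright, with its collar flat and centred on the ring. The narrow eye is empty.
- **Gripper:** the fingers are clear of the pin and the contact force is near zero.
- **Other pins:** the ball and disc pins look unmoved in the rack. I judged this by eye and did not measure it.

**What disagreed:**
- My first descent at the rack ended 6 to 10 mm off to the side. I saw this and corrected it before closing the fingers.
- The cameras differed by about 2 to 4 mm on the eye's position. I used a value in between, which is well within the hole's 7 mm clearance.

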